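Stopper a sauce flask with sprung tongs

TASK

Take the tongs from their stand, use them (never the fingers) to lift the middle-sized stopper out of the rack and push it straight down into the one open flask until its sealing collar is fully down, then keep pressing at about 16 N for half a second. The porcelain is thin: never press with more than 24 N, nor squeeze it with the jaws beyond 20 N. Let go of it and stand the tongs upright in their stand again, leaving the other stoppers and the cups alone.

Things in the scene. Friction and masses are not known exactly. Their poses are not given: they have to be found in the camera images.
- tongs_grip (a point): Point midway between the tongs' two finger paddles, 78 mm above the jaw tips, 38 mm below the hinge. z runs up along the tongs, y is the line along which the arms close. Paddles: flat upright plates 24 mm wide (along x), 44 mm tall, centred at this height, outer faces 40 mm apart at rest. Squeeze them here.
- tongs_jaws (a point): Midway between the jaw tips, at their lower edges (axes as tongs_grip). Jaws: plates 16 mm wide, 22 tall, 4 thick, 44 mm apart at rest (52 over their backs). 13 mm above the lower edge a ledge stands 5 mm inward from each jaw: closed, it lies over the top of the stopper's head and pushes it down; at rest the ledges, 34 mm apart, clear the head.
- stand_floor (a point): Fixed grey tongs stand with an open-topped rectangular well. Centre of the well's floor, 6 mm above the table, where the jaw tips stand. z up; the well is 62 mm long along y (the tongs' closing line), 23 mm along x; its rim is 40 mm above its floor, walls 4 mm thick.
- stopper_head (a point): Centre of the head of the loose white porcelain stopper to use, 30 g: round head 28 mm in diameter, 16 mm tall (this point half-way up), below it a round stem 13 mm in diameter, 18 mm long with a tapered foot. It stands stem down in one of the rack's three holes, its head resting on the rack's top. z is its axis, up.
- rack: Fixed grey draining rack, a block 60 mm (x) by 150 mm (y) by 30 mm tall, origin at the centre of its underside on the table. Three 17 mm holes in its top, 48 mm apart along its y axis; a stopper stands in each.
- wide_stopper_head (a point): Centre of the head of the wide stopper in the rack (head 42 mm in diameter, 12 mm tall); to be left alone.
- slim_stopper_head (a point): Centre of the head of the slim stopper in the rack (head 19 mm in diameter, 26 mm tall); to be left alone.
- flask_rim (a point): Centre of the mouth at rim level, 80 mm above the table, of the open one of three fixed white flasks in a row, 87 mm apart along y. Mouth 30 mm wide, rim 38 mm across. In it a black collar, 29 mm across with a 15 mm hole for the stem, stands 6 mm above the rim. Seated, the stopper's head underside is level with the rim (stopper_head 8 mm above this point).
- flask: The open flask (68 mm in diameter) with its collar, origin at the centre of its underside, 4 mm above the table on a tray; flask_rim is 76 mm above it. The other two flasks already have such a stopper in and reach 96 mm above the table.
- collar (a joint): How far the sealing collar has been pushed down into the flask's mouth, in m: 0 as found (6 mm proud of the rim), 0.006 fully down against a firm stop. It moves at about 7 N and stays where it is left; it cannot be pulled up again.
- stopper: The stopper to be used; origin on its axis at the underside of its head.
- tongs: Steel sprung tongs, 95 g, 123 mm tall, upright in the stand, hinge on top; origin = tongs_jaws. Spring: the arms begin to close at 7 N on each paddle; 37 mm over the paddles takes 9 N (jaws 36 mm apart); they meet the 28 mm stopper head at about 35 mm and 12 N. From there every further 3 N on the paddles adds 1 N at the jaws (40 N: 9 N at the jaws).
- cup_a: Cream mug, 86 mm wide, 62 mm tall, origin under its centre; to be left alone.
- cup_b: Second cream mug of the same kind; to be left alone.

How it is judged (in metres and radians):
On the way, in this order (a step that is already met when the one before it is completed fails the run):
1. the tongs are lifted clear of their stand (height (world z) of tongs_jaws above 0.06 m), for 0.1 s.
2. the stopper is lifted clear of the rack, held between the jaws of the tongs (height (world z) of stopper_head above 0.065 m and contact force between tongs and stopper above 0.5 N), for 0.2 s.
3. the stopper is in the flask's mouth with the collar fully down, and pressed with at least 10 N by the tongs (value of joint collar above 0.005 m and horizontal distance between stopper_head and flask_rim below 0.004 m and z of stopper_head in the frame of flask_rim below 0.0095 m and contact force between stopper and flask above 10 N and contact force between tongs and stopper above 2 N), for 0.3 s.
At the end, for the whole second after the job is handed in: Stopper upright (6 deg) in the open flask, within 4 mm of its axis, head within 1.5 mm of the rim, collar at least 5 mm down; tongs upright (11 deg) in the stand's well, tips within 6 mm of its floor and 15 mm of its centre; both released and at rest (value of joint collar above 0.005 m and horizontal distance between stopper_head and flask_rim below 0.004 m and z of stopper_head in the frame of flask_rim below 0.0095 m and angle between stopper_head's own z axis and vertical below 0.1 rad and horizontal distance between tongs_jaws and stand_floor below 0.015 m and z of tongs_jaws in the frame of stand_floor below 0.006 m and angle between tongs_grip's own z axis and vertical below 0.2 rad and linear speed of each of tongs, stopper below 0.02 m/s and contact force between tongs and stopper below 0.1 N); the robot touches nothing.
It fails at once if the gripper's fingers touch the stopper (contact force between the fingers and stopper above 0.3 N).
It fails at once if the jaws squeeze the stopper with more than 20 N, or it is pressed into the flask with more than 24 N ((contact force between tongs and stopper above 20 N and contact force between stopper and flask below 2 N) or contact force between stopper and flask above 24 N).
It fails at once if one of the other stoppers or a cup is moved by more than 15 mm (distance of any of wide_stopper_head, slim_stopper_head, cup_a, cup_b from where it was at the start of the episode above 0.015 m).
It also fails if it takes over 72 s, if anything falls off the work surface, if the arm or the gripper's body presses on something with over 40 N, if the wrist force passes 120 N, or if a joint passes its speed limit or range.

ROBOT

A 6-joint arm with a two-finger parallel gripper is mounted at the origin on the work surface. World frame = base frame: x ahead of the robot, y to its left, z up, the work surface at z = 0. Lengths are in mm, angles in rad, forces in N, time in s.
With the tool pointing down it reaches from about 300 to 775 mm from the base axis. Payload 14.6 kg.
Tool frame: the origin (TCP) lies between the finger pads; the fingertips stand 11 mm ahead of it and the grasp point (between the pads) lies 8 mm behind it; z points along the fingers, y is the line along which they close (so a half turn about z gives the same grasp; the last joint's range is limited). The gripper opens to 85 mm and grips with 20 to 120 N. Pads are 22 mm wide; open, the fingers measure 114 mm over their backs; the gripper's body (76 mm by 85 mm) begins 54 mm behind the grasp point. The pads swing forward as they close: fully open they stand 13 mm farther back than shut.
Start: joints at [-1.257, 0.3, 1.521, -0, 1.321, -0.067], TCP at [204.407, -510.595, 242.281] pointing down, gripper open.
Joint ranges: [-3.03, 3.03], [-0.79, 2.21], [0.23, 2.52], [-1.04, 4.18], [0, 3.07], [-2.55, 2.55]. Speed limits (rad/s): [2.22, 2.22, 2.57, 3.14, 3.14, 3.14].

INTERFACE

Orientations are given as a rotation vector (axis times angle).
In Python, from station import arm, read_camera gives the robot as it stands.
- The arm moves only by the tool move_arm, never from a script. Its argument "moves" is a list of rows, each a list of 4 numbers: the shift along the world's x, y, z normalised to -1 to 1, where 1 is 0.15 m, then the turn about the world's z normalised to -1 to 1, where 1 is pi rad. A call has 1 to 10 rows; each row is the pose to reach, as a shift and turn from the pose commanded when the call began, turning the shorter way round; what a row does not reach only later rows make up. A row lasts 1/12 s, in which the tool goes at most 41.7 mm and 7.16 degrees, less where a joint would pass 70% of its speed; a pose out of reach is approached as far as the arm can. A call with a number of a shift or a turn outside -1 to 1 is refused whole. A call with a gripper value outside its range is refused whole. "claw" is the opening, from -1 (shut) to 1 (fully open), so that 0 is half open, set as the call begins (left out, the last holds). The fingers move at their own pace and stop on an object; the grip force is fixed at half the most. Time passes only in rows, so rows that repeat a pose let the fingers close. It gives the time, the measured TCP pose, the force, the opening and the grip force at its end, in the units of the state.
- arm.get_obs(): the state, without advancing time (a new reading comes with each control period).
- read_camera(name): name is "side" or "top"; returns a dict with "img" (480x640x3 uint8, blue, green, red), "K" (3x3 intrinsics, pixels), "eye" and "rotation" of the camera in the world. Camera axes: x right, y down, z forward; pixel columns grow to the right and rows downward; lengths in mm; the calibration is good to about 2 mm. A picture is of the moment at which its call begins. There is no depth.
- arm.job_done(): hands the job in; it is judged then, once.
The state is a dict: "time": time; "joints": joint angles; "joint_velocities": joint speeds; "tau": joint torques, N m; "position": TCP position; "tool_rot": TCP orientation; "ft_force": force on the tool from outside, world axes, zero at the start; "ft_torque": the same for the moment, N m; "gripper_width": finger opening in mm; "gripper_force": force on a finger pad.
Only numpy, scipy, OpenCV 4.12 (cv2) and the standard library are available. Lean on these libraries where they do the work, as an engineer would, in place of code of your own. Each camera call takes 0.05 s, during which the arm holds its last target. There are 200 camera calls.

## Working session

There is one attempt and no reset: what is moved stays moved. The work goes in short steps, Python scripts to look and compute and a tool call to move; the robot and the scene stay as the last step left them, time stands still between calls to the robot, and variables do not carry over. Pictures are saved under pics/ and viewed, at most 10 in all, crops included, and the job is handed in when it is done.

Besides the shell and the picture viewer there is one more tool, called after "Call:" as name(argument=value, ...) on one line, values as JSON. move_arm: Moves the arm, as the interface text tells. Its arguments: {"type":"object","properties":{"moves":{"type":"array","items":{"type":"array","items":{"type":"number"}}},"claw":{"type":"number"}},"required":["moves"]}

```bash
mkdir -p pics; ls
cat > h.py <<'E'
import numpy as np,cv2
from station import arm,read_camera
def ray(c,u,v):
    R=np.array(c['rotation']);d=R@np.linalg.solve(np.array(c['K']),[u,v,1.]);return np.array(c['eye'],float),d
def plane(c,u,v,z):
    e,d=ray(c,u,v);return e+d*(z-e[2])/d[2]
def proj(c,p):
    q=np.array(c['K'])@(np.array(c['rotation']).T@(np.array(p,float)-np.array(c['eye'])));return q[:2]/q[2]
def tri(a,b):
    A=[];B=[]
    for e,d in (a,b):
        d=d/np.linalg.norm(d);P=np.eye(3)-np.outer(d,d);A.append(P);B.append(P@e)
    return np.linalg.lstsq(np.vstack(A),np.hstack(B),rcond=None)[0]
E
python3 - <<'E'
from h import *
for n in('top','side'):
    c=read_camera(n);cv2.imwrite(f'pics/{n}0.png',c['img']);print(n,c['eye'],c['K'],c['rotation'])
print(arm.get_obs())
E
```

```text
pics
top [464.78377387   2.26869331 907.18903298] [[500.54056828   0.         312.89007301]
 [  0.         500.54056828 242.31200216]
 [  0.           0.           1.        ]] [-2.16082132  2.14498632 -0.13369618]
side [ 482.72359518 -773.21432349  514.46448133] [[446.34992157   0.         328.86861741]
 [  0.         446.34992157 232.87052745]
 [  0.           0.           1.        ]] [-2.05464462  0.16103968 -0.06400961]
{'time': 0.1, 'joints': array([-1.25657053e+00,  3.00440504e-01,  1.52151429e+00, -2.12036174e-05,
        1.32072509e+00, -6.66062051e-02]), 'joint_velocities': array([ 0.00014071, -0.00101565, -0.00118045, -0.00062639, -0.0022084 ,
       -0.00071327]), 'tau': array([ 4.54951478e-04, -5.44380713e+01, -3.62370694e+01, -1.22646916e-04,
        3.05508212e-03,  2.59781427e-05]), 'position': array([ 204.35829683, -510.40751663,  241.7663526 ]), 'tool_rot': array([-3.08375171e+00, -5.94405432e-01,  2.42841205e-04]), 'ft_force': array([-0.33225549, -0.05142072, -0.25423767]), 'ft_torque': array([0.00215799, 0.02448869, 0.02630464]), 'gripper_force': 0.0, 'gripper_width': 85.32590958734271}
```

Rotation is a rotation vector; I'll convert it.

```bash
sed -i "s/np.array(c\['rotation'\])/cv2.Rodrigues(np.array(c['rotation'],float))[0]/" h.py; cat h.py | head -8
```

```text
import numpy as np,cv2
from station import arm,read_camera
def ray(c,u,v):
    R=cv2.Rodrigues(np.array(c['rotation'],float))[0];d=R@np.linalg.solve(np.array(c['K']),[u,v,1.]);return np.array(c['eye'],float),d
def plane(c,u,v,z):
    e,d=ray(c,u,v);return e+d*(z-e[2])/d[2]
def proj(c,p):
    q=np.array(c['K'])@(cv2.Rodrigues(np.array(c['rotation'],float))[0].T@(np.array(p,float)-np.array(c['eye'])));return q[:2]/q[2]
```

View pics/top0.png

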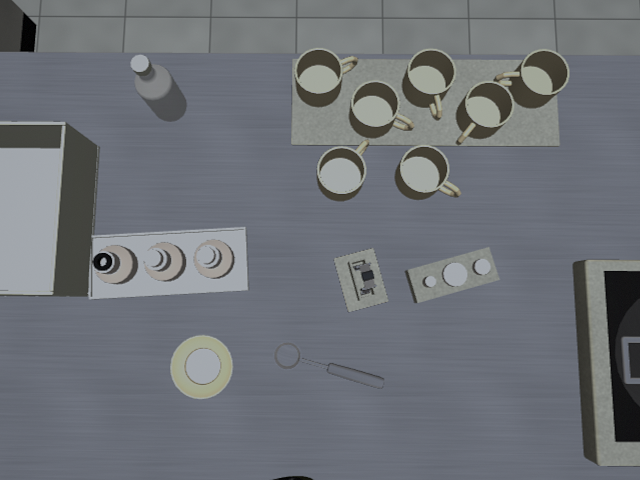

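View pics/side0.png

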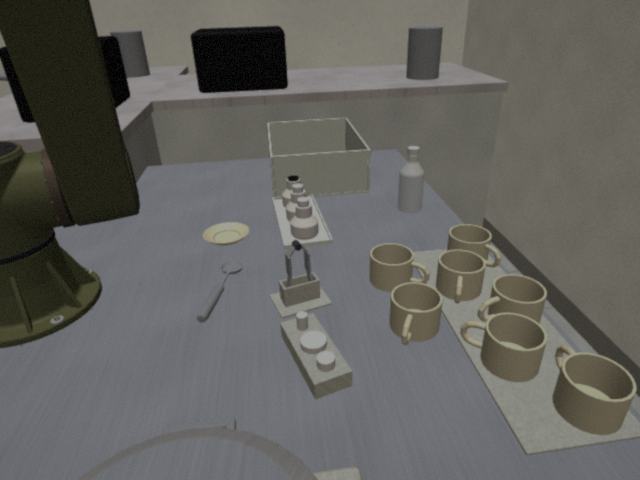

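The top view shows the open flask (black collar) at (103,261), the stand with tongs near (362,280), and the rack heads: slim (430,281), wide (455,274), middle (482,267). I'll take enlarged crops to measure from.

Run:
```python
from h import *
t=cv2.imread('pics/top0.png');s=cv2.imread('pics/side0.png')
a=cv2.resize(t[240:320,325:505],None,fx=4.4,fy=4.4,interpolation=cv2.INTER_CUBIC)
b=cv2.resize(t[220:300,85:185],None,fx=3,fy=3,interpolation=cv2.INTER_CUBIC)
c=cv2.resize(s[230:400,265:365],None,fx=1.41*1,fy=1.41)
im=np.zeros((600,800,3),np.uint8);im[:a.shape[0],:a.shape[1]]=a;im[355:595,:300]=b;im[355:355+c.shape[0],320:320+c.shape[1]]=c
d=cv2.resize(s[235:315,265:335],None,fx=3,fy=3,interpolation=cv2.INTER_CUBIC);im[355:595,480:690]=d
cv2.imwrite('pics/crop.png',im)
```

```text
(no output)
```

View pics/crop.png

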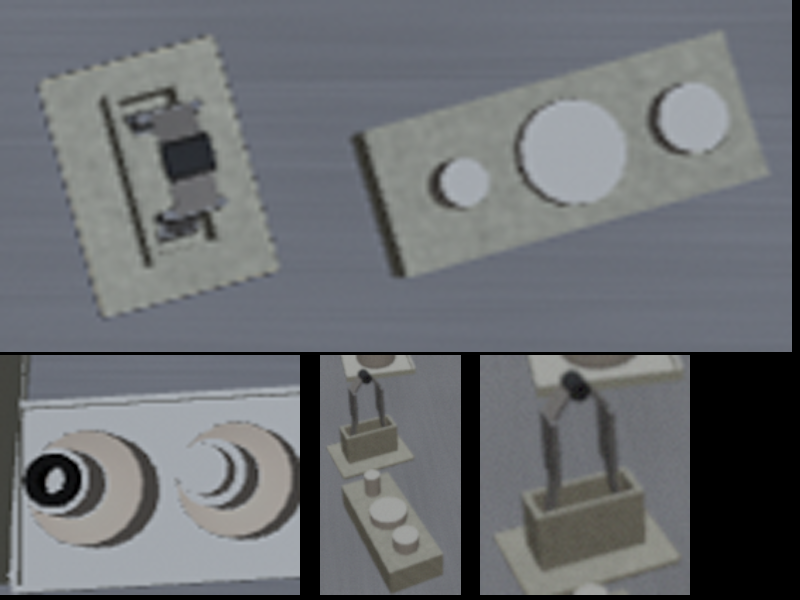

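The crops show the plate of the stand, the dark hinge at about (367.5,275.5) in the full top image, and the three heads. The closing line of the tongs is close to image vertical (world x), turned about 15°. Next I'll measure by masks.

```bash
cat >> h.py <<'E'
def blobs(m,x0,y0,x1,y1,amin=10):
    s=np.zeros_like(m);s[y0:y1,x0:x1]=m[y0:y1,x0:x1]
    n,l,st,ce=cv2.connectedComponentsWithStats(s)
    return [(ce[i],st[i][:4],st[i][4],(l==i).astype(np.uint8)) for i in range(1,n) if st[i][4]>=amin]
E
python3 - <<'E'
from h import *
np.set_printoptions(precision=1,suppress=True)
T=read_camera('top');S=read_camera('side');t=T['img'];s=S['img']
tg=cv2.cvtColor(t,6);sg=cv2.cvtColor(s,6)
print('gray heads',tg[267,482],tg[262,482-13],'rack',tg[285,420])
H=[]
for ce,st,a,m in blobs((tg>165).astype(np.uint8),408,245,500,302):
    (c,r)=cv2.minEnclosingCircle(cv2.findContours(m,0,2)[0][0]);print('head',ce,st,a,c,r,[plane(T,*ce,z)[:2] for z in (56,42,46)])
for ce,st,a,m in blobs((tg<60).astype(np.uint8),90,250,116,275):
    h=cv2.convexHull(cv2.findContours(m,0,2)[0][0]);M=cv2.moments(h);c=(M['m10']/M['m00'],M['m01']/M['m00']);print('collar',c,st,a,plane(T,*c,86))
for ce,st,a,m in blobs((tg<70).astype(np.uint8),345,255,385,305,8):
    print('hinge/slot',ce,st,a,plane(T,*ce,127))
    hT=ce if abs(ce[0]-367.5)<4 else None
    if hT is not None: hh=hT
for ce,st,a,m in blobs((sg<45).astype(np.uint8),285,235,310,260,8):
    print('side hinge',ce,st,a,tri(ray(T,*hh),ray(S,*ce)))
for ce,st,a,m in blobs((sg<45).astype(np.uint8),280,170,300,190,5): print('side collar',ce,st,a)
# plate and rack hue mask
hsv=cv2.cvtColor(t,40);b=t.astype(int);m=((b[...,2]-b[...,0])>0).astype(np.uint8)
for ce,st,a,mm in blobs(m,325,240,505,320,300):
    r=cv2.minAreaRect(cv2.findContours(mm,0,2)[0][0]);bx=cv2.boxPoints(r);print('rect',r,a)
    for z in(3,30):
        P=np.array([plane(T,*p,z)[:2] for p in bx]);e=P[1]-P[0];f=P[2]-P[1];print(z,P.mean(0),np.linalg.norm(e),np.degrees(np.arctan2(e[1],e[0])),np.linalg.norm(f),np.degrees(np.arctan2(f[1],f[0])))
bs=s.astype(int);m=((bs[...,2]-bs[...,0])>8).astype(np.uint8)
for ce,st,a,mm in blobs((sg>140).astype(np.uint8),280,305,350,375): print('side head',ce,st,a)
E
```

```text
gray heads 167 139 rack 133
head [482.3 266. ] [476 259  14  15] 160 (482.5, 266.0) 7.159010887145996 [array([ 536.1, -282.2]), array([ 537.3, -286.9]), array([ 536.9, -285.5])]
head [455.1 273.9] [444 263  23  23] 397 (455.0686340332031, 274.13726806640625) 11.55235481262207 [array([ 522.4, -235.6]), array([ 523.3, -239.5]), array([ 523.1, -238.3])]
head [430.4 281. ] [426 277  10   9] 70 (430.5, 281.0) 4.717090606689453 [array([ 510. , -193.3]), array([ 510.8, -196.5]), array([ 510.6, -195.6])]
collar (102.09504132231405, 261.1556473829201) [ 92 253  20  17] 209 [537.1 353.7  86. ]
hinge/slot [356.3 268. ] [355 266   5   4] 10 [525.6 -61.9 127. ]
hinge/slot [367.3 275.2] [362 270  12  12] 103 [514.5 -79.  127. ]
hinge/slot [367.  290.5] [361 288  13   6] 34 [490.7 -78.4 127. ]
side hinge [297.7 246.4] [295 244   6   6] 27 [503.8 -79.6 119.6]
side collar [292.8 177.7] [289 176   9   5] 35
rect ((360.48077392578125, 279.59613037109375), (55.605472564697266, 41.66025161743164), 74.74488067626953) 1443
3 [514.7 -79.5] 75.85189802239728 -74.28693112911841 99.99306538312094 -165.24660721554864
30 [513.3 -77.1] 73.58688354875211 -74.28693112911843 97.00717120958241 -165.24660721554864
rect ((451.59368896484375, 274.8330078125), (33.51228713989258, 87.63131713867188), 74.2913589477539) 1580
3 [ 524.4 -244.1] 160.0769480028227 -73.9431990748858 60.12263387370766 -166.4069558852009
30 [ 522.6 -236.8] 155.29688826039836 -73.9431990748858 58.32731115314223 -166.4069558852009
side head [299.9 312. ] [293 305  14  13] 91
side head [309.2 306.1] [303 305  16   5] 32
side head [313.  338.4] [299 328  28  20] 400
side head [325.9 356.5] [316 349  20  15] 209
side head [342.6 364.8] [340 363   7   4] 19
```

Cross-checks hold: the hinge is at (514.5,-79) and the plate centre at (514.7,-79.5). The heads span 96 mm with the middle stopper at (536.9,-285.5), and the collar is at (537,353.7). The tool's y axis is at −68° and needs to be about 15.5°, a turn of +0.465. Moving over the tongs.

Call:
move_arm(moves=[[1, 1, 0, 0.465], [1, 1, 0, 0.465], [1, 1, 0, 0.465], [1, 1, 0, 0.465], [1, 1, 0, 0.465], [1, 1, 0, 0.465], [1, 1, 0, 0.465], [1, 1, 0, 0.465], [1, 1, 0, 0.465], [1, 1, 0, 0.465]], claw=1)

```text
time: 1.03
position: [354.5, -360.4, 242.1]
tool_rot: [-2.146, -2.294, -0.0]
ft_force: [0.2, -0.2, 0.8]
gripper_width: 85.4
gripper_force: 0.0
```

Call:
move_arm(moves=[[1, 1, 0, 0], [1, 1, 0, 0], [1, 1, 0, 0], [1, 1, 0, 0], [1, 1, 0, 0], [1, 1, 0, 0], [1, 1, 0, 0], [1, 1, 0, 0], [1, 1, 0, 0], [1, 1, 0, 0]])

```text
time: 1.87
position: [503.7, -211.7, 242.4]
tool_rot: [2.156, 2.285, -0.0]
ft_force: [-0.2, 0.9, 0.2]
gripper_width: 85.2
gripper_force: 0.0
```

Call:
move_arm(moves=[[0.067, 0.875, 0, 0.067], [0.067, 0.875, 0, 0.067], [0.067, 0.875, 0, 0.067], [0.067, 0.875, 0, 0.067], [0.067, 0.875, 0, 0.067], [0.067, 0.875, 0, 0.067], [0.067, 0.875, 0, 0.067], [0.067, 0.875, 0, 0.067]])

```text
time: 2.53
position: [514.3, -80.8, 242.2]
tool_rot: [-1.904, -2.499, 0.0]
ft_force: [0.2, 0.5, -0.4]
gripper_width: 85.5
gripper_force: 0.0
```

Run:
```python
from h import *
T=read_camera('top');S=read_camera('side');o=arm.get_obs();print(o['position'],o['tool_rot'],o['time'])
a=T['img'][160:400,260:460];b=S['img'][130:370,200:400]
im=np.hstack([cv2.resize(x,None,fx=2,fy=2,interpolation=cv2.INTER_CUBIC) for x in(a,b)]);cv2.imwrite('pics/c2.png',im)
print(proj(T,o['position']),proj(S,o['position']),proj(S,[514.5,-79.3,129]))
```

```text
[514.33074817 -80.48999698 242.18122191] [-1.90379247e+00 -2.49890363e+00  2.19468726e-04] 2.6333
[377.4068619  269.88917258] [292.17084362 182.64373537] [296.17365421 242.03193823]
```

View pics/c2.png

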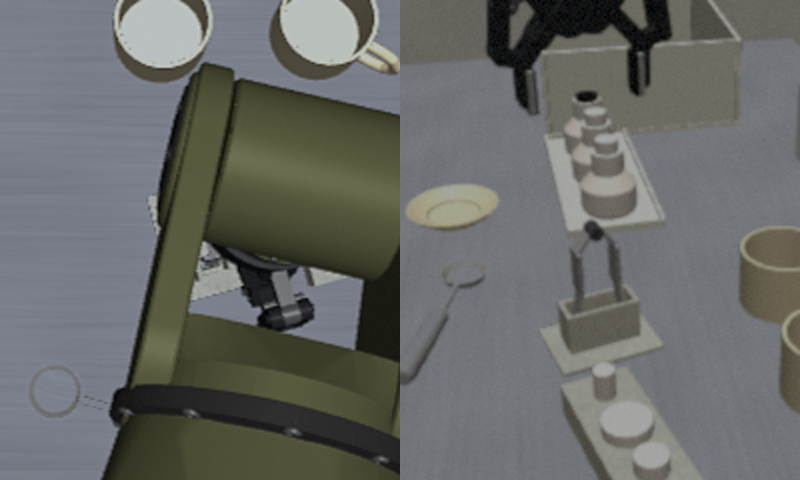

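The side view shows the fingers centred above the tongs. Descending.

Call:
move_arm(moves=[[0, 0, -0.25, 0], [0, 0, -0.5, 0], [0, 0, -0.6, 0], [0, 0, -0.7, 0], [0, 0, -0.8, 0], [0, 0, -0.9, 0], [0, 0, -1, 0], [0, 0, -1, 0], [0, 0, -1, 0]])

```text
time: 3.38
position: [514.2, -79.8, 92.1]
tool_rot: [-1.902, -2.499, 0.001]
ft_force: [0.0, 0.6, -0.5]
gripper_width: 85.6
gripper_force: 0.0
```

Call:
move_arm(moves=[[0, 0, -0.05, 0], [0, 0, -0.1, 0], [0, 0, -0.1, 0], [0, 0, -0.1, 0], [0, 0, -0.1, 0], [0, 0, -0.1, 0]], claw=0.0)

```text
time: 3.88
position: [514.6, -79.4, 77.6]
tool_rot: [1.901, 2.5, 0.0]
ft_force: [0.0, 0.4, 0.2]
gripper_width: 42.9
gripper_force: 0.0
```

Call:
move_arm(moves=[[0, 0, 0, 0], [0, 0, 0, 0], [0, 0, 0, 0], [0, 0, 0, 0], [0, 0, 0, 0]], claw=-0.07)

```text
time: 4.3
position: [514.6, -79.4, 77.5]
tool_rot: [1.901, 2.5, 0.0]
ft_force: [-0.1, 0.7, 3.2]
gripper_width: 40.0
gripper_force: 7.6
```

Call:
move_arm(moves=[[0, 0, 0, 0], [0, 0, 0, 0], [0, 0, 0, 0], [0, 0, 0.05, 0], [0, 0, 0.1, 0], [0, 0, 0.2, 0], [0, 0, 0.3, 0], [0, 0, 0.4, 0], [0, 0, 0.5, 0], [0, 0, 0.5, 0]], claw=-0.08)

```text
time: 5.13
position: [515.3, -79.6, 155.4]
tool_rot: [1.899, 2.498, 0.002]
ft_force: [0.0, 0.3, -0.8]
gripper_width: 39.3
gripper_force: 12.3
```

Run:
```python
from h import *
S=read_camera('side');o=arm.get_obs();print(o['position'],o['tool_rot'],o['time'],o['gripper_width'],o['gripper_force'],o['ft_force'])
b=S['img'][150:400,220:370]
cv2.imwrite('pics/c3.png',cv2.resize(b,None,fx=2.4,fy=2.4,interpolation=cv2.INTER_CUBIC))
p=o['position'];print(proj(S,[p[0],p[1],p[2]-70]))
```

```text
[514.82208824 -79.46489516 153.60224136] [1.90033561e+00 2.49897359e+00 1.37081586e-03] 5.1833 39.58775248734151 12.297255545854568 [-0.57170779  0.09335337 -1.35676623]
[297.79677095 263.79812816]
```

View pics/c3.png

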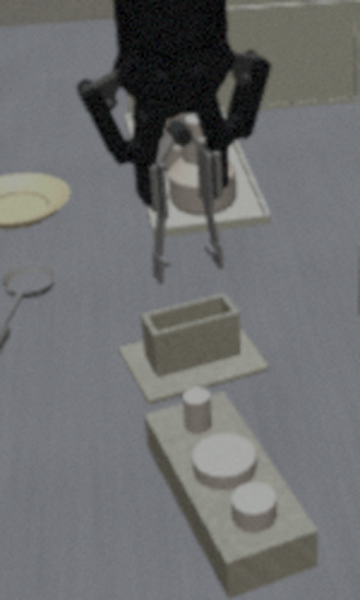

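The tongs hang upright, with jaw tips at about (287,265) and (312,260) in the side image, matching the prediction within 1 px or so. Moving over the middle stopper at this height, which clears the 56 mm slim head by about 25 mm.

Call:
move_arm(moves=[[0.02, -0.2, 0, 0], [0.05, -0.4, 0, 0], [0.08, -0.6, 0, 0], [0.1, -0.8, 0, 0], [0.148, -1, 0, 0], [0.148, -1, 0, 0]])

```text
time: 5.68
position: [536.4, -233.5, 150.9]
tool_rot: [-1.905, -2.497, 0.001]
ft_force: [0.4, 0.3, -1.3]
gripper_width: 39.8
gripper_force: 12.3
```

Call:
move_arm(moves=[[0, -0.2, 0, 0.005], [0, -0.3, 0, 0.005], [0, -0.375, 0, 0.005], [0, -0.375, 0, 0.005], [0, -0.375, 0, 0.005], [0, -0.375, 0, 0.005]])

```text
time: 6.18
position: [536.7, -284.6, 152.1]
tool_rot: [-1.881, -2.515, -0.0]
ft_force: [-0.4, 0.4, -0.6]
gripper_width: 39.4
gripper_force: 12.3
```

Run:
```python
from h import *
S=read_camera('side');T=read_camera('top');o=arm.get_obs();print(o['position'],o['tool_rot'],o['time'],o['gripper_width'],o['gripper_force'],o['ft_force'])
b=S['img'][220:400,260:400]
A=cv2.resize(b,None,fx=3.2,fy=3.2,interpolation=cv2.INTER_CUBIC)
B=cv2.resize(T['img'][220:310,400:530],None,fx=2.6,fy=2.6,interpolation=cv2.INTER_CUBIC)
im=np.zeros((580,790,3),np.uint8);im[:A.shape[0],:A.shape[1]]=A;im[:B.shape[0],450:450+B.shape[1]]=B
cv2.imwrite('pics/c4.png',im)
p=o['position']
print('jaw pred',proj(S,[p[0],p[1],p[2]-71.5]),'head top pred',proj(S,[536.9,-285.5,46]),'wide',proj(S,[523.3,-239.5,42]),'slim',proj(S,[510,-193.3,56]))
```

```text
[ 536.82908122 -284.59850644  152.35177865] [-1.88072981e+00 -2.51632468e+00 -9.77425382e-05] 6.2833 39.03725659721428 12.305654436349869 [-1.27929087  0.50629487 -0.5238996 ]
jaw pred [324.89979229 339.10747152] head top pred [325.68589092 357.85841952] wide [313.07526295 339.89060854] slim [301.45789839 315.10935496]
```

View pics/c4.png

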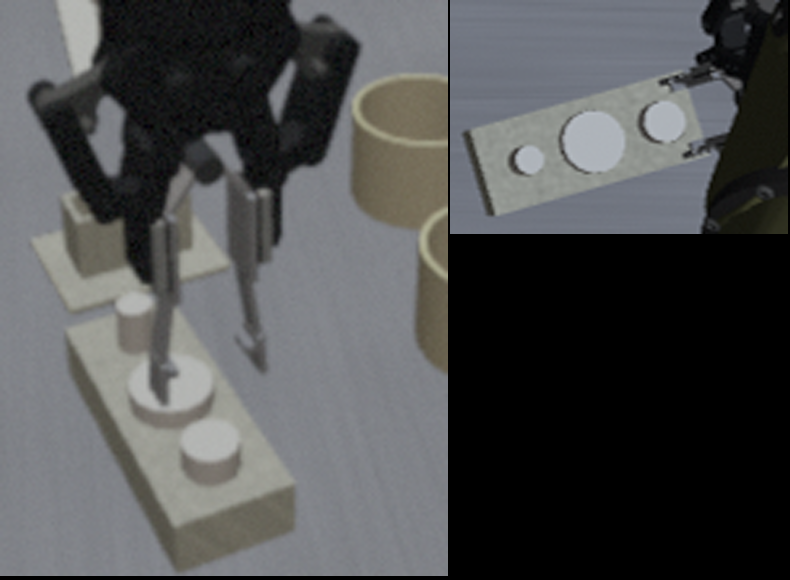

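The jaws straddle the middle head. Tips are at about (326.9,340.6) on the side and the +y corners at (482.7,251.5) and (491.5,279.2) on top. I'll check this against the prediction.

Run:
```python
from h import *
S=read_camera('side');T=read_camera('top')
for z in (80.5,93): print(z,plane(T,482.7,251.5,z),plane(T,491.5,279.2,z))
print(proj(S,[536.8+2.2,-284.6-7.7,80.8]))
t=T['img'];g=cv2.cvtColor(t,6)
for ce,st,a,m in blobs((g>165).astype(np.uint8),408,245,493,302): print(ce,st,a,plane(T,*ce,46))
```

```text
80.5 [ 558.20410933 -275.48660068   80.5       ] [ 512.39441121 -288.31949616   80.5       ]
93 [ 556.79154167 -271.28678547   93.        ] [ 511.67451178 -283.9256404    93.        ]
[327.15198047 342.61406646]
[482.43820225 266.19101124] [475 259  15  16] 178 [ 536.64620914 -285.71684751   46.        ]
[455.29691211 273.93586698] [444 263  23  23] 421 [ 522.96215985 -238.65211186   46.        ]
[430.55421687 280.97590361] [426 276  10  11] 83 [ 510.56437881 -195.89206758   46.        ]
```

Call:
move_arm(moves=[[0, 0, -0.05, 0], [0, 0, -0.1, 0], [0, 0, -0.15, 0], [0, 0, -0.2, 0], [0, 0, -0.24, 0], [0, 0, -0.27, 0], [0, 0, -0.27, 0], [0, 0, -0.27, 0]])

```text
time: 7.05
position: [536.6, -285.6, 111.6]
tool_rot: [-1.882, -2.515, 0.0]
ft_force: [1.2, -0.3, -0.8]
gripper_width: 39.4
gripper_force: 12.3
```

Run:
```python
from h import *
S=read_camera('side');T=read_camera('top');o=arm.get_obs();print(o['position'],o['time'],o['gripper_width'],o['gripper_force'],o['ft_force'])
A=cv2.resize(S['img'][280:390,290:370],None,fx=5,fy=5,interpolation=cv2.INTER_CUBIC)
B=cv2.resize(T['img'][235:305,460:520],None,fx=6,fy=6,interpolation=cv2.INTER_CUBIC)
im=np.zeros((560,790,3),np.uint8);im[:A.shape[0],:A.shape[1]]=A;im[:B.shape[0],420:420+B.shape[1]]=B
cv2.imwrite('pics/c5.png',im)
p=o['position'];jz=p[2]-71.5;print(jz)
for q in [(s1*22+0,s2*8) for s1 in(-1,1) for s2 in(-1,1)]:
    P=np.array([p[0],p[1],jz])+q[0]*np.array([.961,.276,0])+q[1]*np.array([.276,-.961,0]);print(q,(proj(S,P)-[290,280])*5,(proj(T,P)-[460,235])*6+[420,0])
```

```text
[ 536.83155828 -285.71660166  112.15196504] 7.15 39.28007024749658 12.29565605521202 [ 0.12321667  0.01043321 -0.96342951]
40.65196504364121
(-22, -8) [ 99.16098686 409.12497679] [545.71463309 268.93331534]
(-22, 8) [120.0372114 445.5575347] [598.66063786 253.97111474]
(22, -8) [235.0401743  363.23886298] [498.54141667 122.4124755 ]
(22, 8) [258.10389831 397.90900389] [551.18075969 107.62698216]
```

View pics/c5.png

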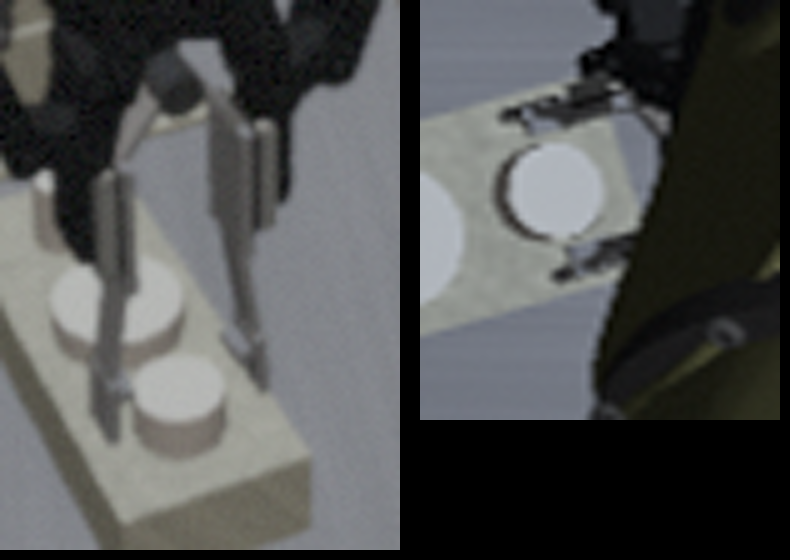

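The jaws straddle the head centrally, within 2 mm. Lowering to just above ledge contact, with y +1 mm.

Call:
move_arm(moves=[[0, 0.007, -0.01, 0], [0, 0.007, -0.02, 0], [0, 0.007, -0.03, 0], [0, 0.007, -0.035, 0], [0, 0.007, -0.035, 0], [0, 0.007, -0.035, 0]])

```text
time: 7.65
position: [536.7, -284.6, 106.5]
tool_rot: [-1.882, -2.516, 0.0]
ft_force: [0.4, 0.4, -0.5]
gripper_width: 39.5
gripper_force: 12.3
```

Call:
move_arm(moves=[[0, 0, -0.006, 0], [0, 0, -0.006, 0], [0, 0, -0.006, 0], [0, 0, -0.006, 0]])

```text
time: 7.98
position: [536.7, -284.6, 105.7]
tool_rot: [1.882, 2.515, 0.0]
ft_force: [0.1, -0.1, -0.7]
gripper_width: 39.7
gripper_force: 12.3
```

Call:
move_arm(moves=[[0, 0, -0.007, 0], [0, 0, -0.014, 0], [0, 0, -0.02, 0], [0, 0, -0.02, 0]])

```text
time: 8.32
position: [536.5, -284.5, 102.3]
tool_rot: [-1.882, -2.515, 0.0]
ft_force: [-0.6, 0.7, -0.9]
gripper_width: 39.4
gripper_force: 12.3
```

Call:
move_arm(moves=[[0, 0, -0.007, 0], [0, 0, -0.007, 0], [0, 0, -0.007, 0]])

```text
time: 8.57
position: [536.7, -284.6, 101.7]
tool_rot: [1.882, 2.515, -0.0]
ft_force: [0.1, -0.3, 0.9]
gripper_width: 39.5
gripper_force: 12.2
```

Call:
move_arm(moves=[[0, 0, -0.004, 0], [0, 0, -0.004, 0], [0, 0, -0.004, 0]])

```text
time: 8.82
position: [536.9, -284.7, 101.6]
tool_rot: [1.881, 2.515, 0.0]
ft_force: [-1.1, 0.9, 5.0]
gripper_width: 39.4
gripper_force: 11.1
```

Run:
```python
from h import *
o=arm.get_obs();print(o['position'],o['ft_force'])
```

```text
[ 536.89466994 -284.73061159  101.61119319] [-1.12132958  0.85698193  4.98608393]
```

Rack contact at TCP z = 101.6 agrees with the 71.5 mm jaw offset. Raising 4 mm to put the ledges just above the head, then closing in steps.

Call:
move_arm(moves=[[0, 0, 0.013, 0], [0, 0, 0.027, 0], [0, 0, 0.027, 0], [0, 0, 0.027, 0]])

```text
time: 9.15
position: [536.6, -284.5, 105.0]
tool_rot: [-1.882, -2.516, 0.0]
ft_force: [0.3, -0.0, -1.9]
gripper_width: 39.6
gripper_force: 12.3
```

Call:
move_arm(moves=[[0, 0, 0, 0], [0, 0, 0, 0], [0, 0, 0, 0], [0, 0, 0, 0]], claw=-0.14)

```text
time: 9.48
position: [536.6, -284.6, 105.1]
tool_rot: [-1.882, -2.516, 0.0]
ft_force: [-0.5, 0.4, 0.9]
gripper_width: 37.3
gripper_force: 21.1
```

Call:
move_arm(moves=[[0, 0, 0, 0], [0, 0, 0, 0], [0, 0, 0, 0], [0, 0, 0, 0]], claw=-0.18)

```text
time: 9.82
position: [536.7, -284.6, 105.1]
tool_rot: [1.882, 2.515, 0.0]
ft_force: [-0.8, -0.3, 2.1]
gripper_width: 36.1
gripper_force: 43.4
```

Call:
move_arm(moves=[[0, 0, 0, 0], [0, 0, 0, 0], [0, 0, 0, 0]], claw=-0.165)

```text
time: 10.07
position: [536.7, -284.5, 105.1]
tool_rot: [1.882, 2.515, 0.0]
ft_force: [-0.7, 0.1, 2.0]
gripper_width: 35.9
gripper_force: 43.4
```

Run:
```python
from h import *
S=read_camera('side');T=read_camera('top');o=arm.get_obs();print(o['position'],o['time'],o['gripper_width'],o['gripper_force'],o['ft_force'])
A=cv2.resize(S['img'][280:390,290:370],None,fx=5,fy=5,interpolation=cv2.INTER_CUBIC)
B=cv2.resize(T['img'][235:305,460:520],None,fx=6,fy=6,interpolation=cv2.INTER_CUBIC)
im=np.zeros((560,790,3),np.uint8);im[:A.shape[0],:A.shape[1]]=A;im[:B.shape[0],420:420+B.shape[1]]=B
cv2.imwrite('pics/c6.png',im)
```

```text
[ 536.68521435 -284.55030587  105.08559157] 10.1667 36.54951406729376 43.383575677871704 [0.05135542 0.10010725 1.46286779]
```

View pics/c6.png

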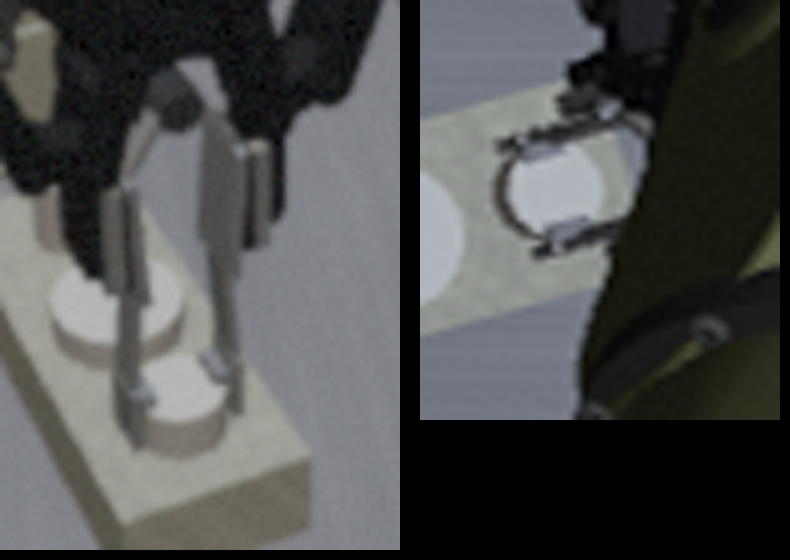

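The jaws now grip the head with ledges lying over its top, and the ledge midpoint (558,192) matches the head centre (557,190) in the top crop. Lifting.

Call:
move_arm(moves=[[0, 0, 0.02, 0], [0, 0, 0.06, 0], [0, 0, 0.12, 0], [0, 0, 0.2, 0], [0, 0, 0.3, 0], [0, 0, 0.42, 0], [0, 0, 0.54, 0], [0, 0, 0.66, 0], [0, 0, 0.75, 0], [0, 0, 0.75, 0]])

```text
time: 11.0
position: [537.5, -285.0, 221.8]
tool_rot: [1.878, 2.511, 0.001]
ft_force: [0.3, 1.0, -0.8]
gripper_width: 35.8
gripper_force: 43.3
```

Run:
```python
from h import *
np.set_printoptions(precision=1,suppress=True)
T=read_camera('top');S=read_camera('side');o=arm.get_obs();print(o['position'],o['time'],o['gripper_width'],o['gripper_force'],o['ft_force'])
g=cv2.cvtColor(T['img'],6)
for ce,st,a,m in blobs((g>155).astype(np.uint8),408,225,530,305): print(ce,st,a)
g=cv2.cvtColor(S['img'],6);p=o['position'];c=proj(S,[p[0],p[1],p[2]-71.5+13]);print(c)
x,y=map(int,c)
for ce,st,a,m in blobs((g>125).astype(np.uint8),x-25,y-25,x+25,y+25): print('side',ce,st,a)
```

```text
[ 536.7 -284.5  218.1] 11.1 36.196078038329354 43.35010721348226 [-0.2  0.5 -2.2]
[508.6 258.9] [500 251  18  16] 192
[455.3 274. ] [444 263  24  23] 433
[430.5 280.9] [426 276  10  11] 86
[323.2 294. ]
side [324.6 288.7] [316 269  18  32] 258
side [343.1 282.6] [337 269  11  36] 132
side [303.3 274.3] [298 272  12   5] 28
side [317.9 277.5] [316 274   6   7] 23
side [303.5 283.3] [298 282  11   4] 14
side [305.5 310.6] [298 301  20  18] 243
```

Call:
move_arm(moves=[[0, 0.1, 0, 0], [0, 0.25, 0, 0], [0, 0.42, 0, 0], [0, 0.6, 0, 0], [0, 0.8, 0, 0], [0, 1, 0, 0]])

```text
time: 11.6
position: [535.9, -132.6, 216.5]
tool_rot: [-1.881, -2.514, 0.001]
ft_force: [-0.4, 0.2, -0.8]
gripper_width: 35.7
gripper_force: 43.3
```

Call:
move_arm(moves=[[0, 0.2, 0, 0], [0, 0.4, 0, 0], [0, 0.6, 0, 0], [0, 0.8, 0, 0], [0, 1, 0, 0]])

```text
time: 12.02
position: [535.7, 17.5, 216.6]
tool_rot: [-1.881, -2.515, 0.001]
ft_force: [-0.1, 0.1, -1.0]
gripper_width: 36.4
gripper_force: 43.3
```

Call:
move_arm(moves=[[0, 0.2, 0, 0], [0, 0.4, 0, 0], [0, 0.6, 0, 0], [0, 0.8, 0, 0], [0, 1, 0, 0]])

```text
time: 12.43
position: [535.6, 167.4, 216.5]
tool_rot: [-1.881, -2.515, 0.002]
ft_force: [0.3, -0.7, -1.3]
gripper_width: 35.8
gripper_force: 43.3
```

Call:
move_arm(moves=[[0, 0.2, 0, 0], [0, 0.4, 0, 0], [0, 0.6, 0, 0], [0, 0.8, 0, 0], [0, 1, 0, 0], [0, 1, 0, 0]])

```text
time: 12.93
position: [534.9, 320.1, 216.0]
tool_rot: [-1.876, -2.518, 0.002]
ft_force: [-0.9, 0.1, -1.0]
gripper_width: 35.9
gripper_force: 43.3
```

Call:
move_arm(moves=[[0, 0.1, 0, 0], [0, 0.18, 0, 0], [0, 0.26, 0, 0], [0, 0.26, 0, 0], [0, 0.26, 0, 0], [0, 0.26, 0, 0]])

```text
time: 13.43
position: [536.6, 354.0, 217.3]
tool_rot: [-1.882, -2.515, 0.001]
ft_force: [-0.3, 0.0, -1.7]
gripper_width: 36.0
gripper_force: 43.3
```

Run:
```python
from h import *
np.set_printoptions(precision=1,suppress=True)
T=read_camera('top');S=read_camera('side');o=arm.get_obs();p=o['position'];print(p,o['tool_rot'],o['time'],o['gripper_width'],o['gripper_force'],o['ft_force'])
A=cv2.resize(S['img'][130:210,255:335],None,fx=5,fy=5,interpolation=cv2.INTER_CUBIC)
B=cv2.resize(T['img'][215:295,50:125],None,fx=5,fy=5,interpolation=cv2.INTER_CUBIC)
im=np.hstack([A,B]);cv2.imwrite('pics/c7.png',im)
h=[p[0],p[1]-1,p[2]-71.5+13];print('top: head',proj(T,h),'collar',proj(T,[537.1,353.7,86]),'side head',proj(S,h),'foot',proj(S,[h[0],h[1],h[2]-34]),'collar',proj(S,[537.1,353.7,86]))
```

```text
[536.8 353.8 217.6] [ 1.9  2.5 -0. ] 13.5333 35.93510581484024 43.305143443867564 [-0.8 -0.3 -0.7]
top: head [ 82.2 256.9] collar [102.1 261.1] side head [291.1 151.2] foot [291.9 163.7] collar [292.9 177.5]
```

View pics/c7.png

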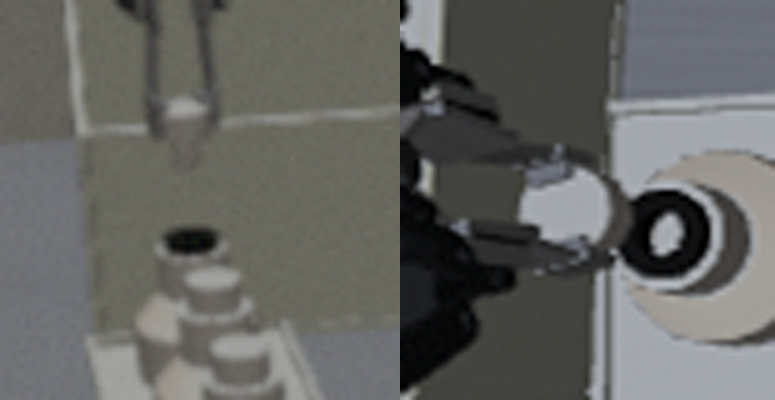

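The side view puts the collar at (292.9,178) and the stopper head within about 1 px of its prediction. The top view puts the stopper roughly 2 mm short of the collar in y. Going closer, with y +1.5 mm, then measuring numerically.

Call:
move_arm(moves=[[0, 0.01, -0.05, 0], [0, 0.01, -0.1, 0], [0, 0.01, -0.15, 0], [0, 0.01, -0.19, 0], [0, 0.01, -0.22, 0], [0, 0.01, -0.22, 0], [0, 0.01, -0.22, 0], [0, 0.01, -0.22, 0]])

```text
time: 14.2
position: [536.8, 356.0, 184.9]
tool_rot: [1.882, 2.515, 0.001]
ft_force: [-0.0, 0.1, -1.9]
gripper_width: 36.0
gripper_force: 43.3
```

Run:
```python
from h import *
np.set_printoptions(precision=2,suppress=True)
Ts=[read_camera('top') for _ in range(4)];S=[read_camera('side') for _ in range(4)]
T=Ts[0];o=arm.get_obs();p=o['position'];print(p,o['time'],o['gripper_force'],o['ft_force'])
t=np.mean([c['img'].astype(float) for c in Ts],0).astype(np.uint8);s=np.mean([c['img'].astype(float) for c in S],0).astype(np.uint8)
cv2.imwrite('pics/t8.png',t);cv2.imwrite('pics/s8.png',s)
B=cv2.resize(t[225:295,65:135],None,fx=5.6,fy=5.6,interpolation=cv2.INTER_CUBIC)
A=cv2.resize(s[145:200,265:320],None,fx=7.1,fy=7.1,interpolation=cv2.INTER_CUBIC)[:392,:392]
A=A[:390,:390];B=B[:390,:390]
# overlay predicted head circle at TCP, and foot/collar marks
r=14;hz=p[2]-71.5+13;q=[proj(T,[p[0]+r*np.cos(a),p[1]+r*np.sin(a),hz]) for a in np.linspace(0,6.3,40)]
for u in q: cv2.circle(B,tuple(int(v) for v in (np.array(u)-[65,225]+.5)*5.6),1,(0,0,255),-1)
q=[proj(T,[537.1+14.5*np.cos(a),353.7+14.5*np.sin(a),86]) for a in np.linspace(0,6.3,40)]
for u in q: cv2.circle(B,tuple(int(v) for v in (np.array(u)-[65,225]+.5)*5.6),1,(0,255,0),-1)
for r,z,x,y,k in((14,hz,p[0],p[1],(0,0,255)),(6.5,hz-34,p[0],p[1],(0,0,255)),(14.5,86,537.1,353.7,(0,255,0))):
    for a in np.linspace(0,6.3,40):
        u=proj(S[0],[x+r*np.cos(a),y+r*np.sin(a),z]);cv2.circle(A,tuple(int(v) for v in (np.array(u)-[265,145]+.5)*7.1),1,k,-1)
cv2.imwrite('pics/c8.png',np.hstack([A,B]))
g=cv2.cvtColor(t,6);print('head px pred',proj(T,[p[0],p[1],hz]))
for ce,st,a,m in blobs((g>150).astype(np.uint8),70,235,103,280): print('bright',ce,st,a)
```

```text
[536.67 355.98 184.63] 14.6 43.301157262176275 [ 0.94  0.03 -1.31]
head px pred [ 89.84 259.08]
bright [ 97.88 235.65] [ 92 235  11   2] 17
bright [ 98.06 243.75] [ 93 238  10  15] 114
bright [ 91.36 257.84] [ 83 251  16  14] 148
bright [ 97.53 275.24] [ 93 271  10   9] 76
bright [ 89.67 275.83] [ 89 272   2   8] 12
```

View pics/c8.png

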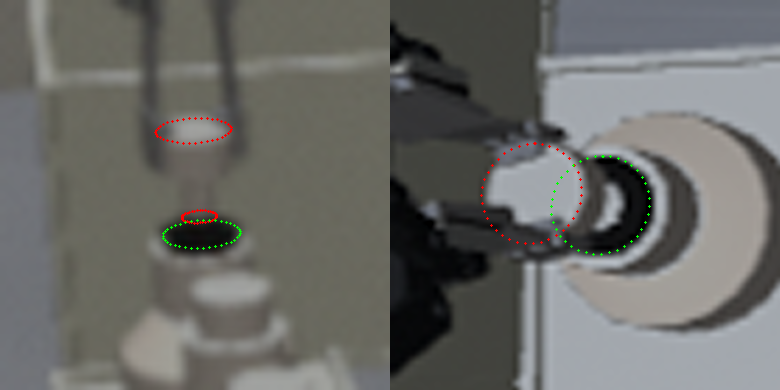

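The overlay matches: the collar coincides with its measured circle, and the stopper sits about 1.5 mm toward −y of the TCP, within 1 mm of the collar axis. A small correction, then a slow insertion.

Call:
move_arm(moves=[[0.003, -0.005, 0, 0], [0.003, -0.005, -0.01, 0], [0.003, -0.005, -0.02, 0], [0.003, -0.005, -0.03, 0], [0.003, -0.005, -0.04, 0], [0.003, -0.005, -0.05, 0], [0.003, -0.005, -0.055, 0], [0.003, -0.005, -0.06, 0], [0.003, -0.005, -0.06, 0]])

```text
time: 15.35
position: [537.1, 355.2, 175.4]
tool_rot: [-1.882, -2.515, 0.0]
ft_force: [0.9, -0.2, -0.5]
gripper_width: 35.5
gripper_force: 43.3
```

Call:
move_arm(moves=[[0, 0, -0.006, 0], [0, 0, -0.012, 0], [0, 0, -0.018, 0], [0, 0, -0.024, 0], [0, 0, -0.03, 0], [0, 0, -0.03, 0]])

```text
time: 15.85
position: [537.0, 355.2, 170.8]
tool_rot: [-1.882, -2.515, 0.0]
ft_force: [-0.0, -0.2, -1.7]
gripper_width: 35.7
gripper_force: 43.3
```

Call:
move_arm(moves=[[0, 0, -0.008, 0], [0, 0, -0.016, 0], [0, 0, -0.024, 0], [0, 0, -0.032, 0], [0, 0, -0.04, 0], [0, 0, -0.048, 0], [0, 0, -0.048, 0]])

```text
time: 16.43
position: [537.0, 355.2, 163.5]
tool_rot: [-1.882, -2.515, 0.001]
ft_force: [0.0, -0.1, -0.9]
gripper_width: 35.6
gripper_force: 43.3
```

Call:
move_arm(moves=[[0, 0, -0.006, 0], [0, 0, -0.012, 0], [0, 0, -0.018, 0], [0, 0, -0.022, 0], [0, 0, -0.022, 0]])

```text
time: 16.85
position: [537.2, 355.3, 161.0]
tool_rot: [1.882, 2.515, 0.001]
ft_force: [-0.1, -0.2, 3.5]
gripper_width: 36.0
gripper_force: 43.3
```

Call:
move_arm(moves=[[0, 0, -0.005, 0], [0, 0, -0.01, 0], [0, 0, -0.01, 0], [0, 0, -0.01, 0]])

```text
time: 17.18
position: [537.3, 355.3, 159.5]
tool_rot: [1.882, 2.515, 0.001]
ft_force: [-0.6, -0.5, 5.7]
gripper_width: 35.9
gripper_force: 43.3
```

Call:
move_arm(moves=[[0, 0, -0.005, 0], [0, 0, -0.01, 0], [0, 0, -0.014, 0], [0, 0, -0.014, 0]])

```text
time: 17.52
position: [537.2, 355.3, 157.3]
tool_rot: [1.882, 2.515, 0.001]
ft_force: [-0.3, 0.6, 4.9]
gripper_width: 35.9
gripper_force: 43.3
```

Call:
move_arm(moves=[[0, 0, -0.005, 0], [0, 0, -0.01, 0], [0, 0, -0.012, 0], [0, 0, -0.012, 0]])

```text
time: 17.85
position: [537.2, 355.3, 155.5]
tool_rot: [1.882, 2.515, 0.001]
ft_force: [-0.2, -0.1, 5.1]
gripper_width: 35.7
gripper_force: 43.3
```

Call:
move_arm(moves=[[0, 0, -0.004, 0], [0, 0, -0.008, 0], [0, 0, -0.008, 0]])

```text
time: 18.1
position: [537.4, 355.4, 155.0]
tool_rot: [1.881, 2.515, 0.002]
ft_force: [-2.2, 0.1, 10.2]
gripper_width: 35.9
gripper_force: 43.3
```

Call:
move_arm(moves=[[0, 0, -0.004, 0], [0, 0, -0.006, 0], [0, 0, -0.006, 0]])

```text
time: 18.35
position: [537.6, 355.6, 154.8]
tool_rot: [1.881, 2.515, 0.004]
ft_force: [-2.7, -1.2, 14.3]
gripper_width: 35.8
gripper_force: 43.4
```

Firm stop reached at about 15.5 N net (tongs' weight is about −1.2). Holding.

Call:
move_arm(moves=[[0, 0, -0.001, 0], [0, 0, -0.001, 0], [0, 0, -0.001, 0], [0, 0, -0.001, 0], [0, 0, -0.001, 0], [0, 0, -0.001, 0], [0, 0, -0.001, 0], [0, 0, -0.001, 0], [0, 0, -0.001, 0]])

```text
time: 19.1
position: [537.6, 355.6, 154.8]
tool_rot: [1.881, 2.515, 0.004]
ft_force: [-3.5, -0.8, 15.5]
gripper_width: 35.8
gripper_force: 43.4
```

Call:
move_arm(moves=[[0, 0, 0.006, 0], [0, 0, 0.012, 0], [0, 0, 0.016, 0], [0, 0, 0.016, 0], [0, 0, 0.016, 0]])

```text
time: 19.52
position: [537.1, 355.2, 155.0]
tool_rot: [-1.882, -2.515, 0.0]
ft_force: [-0.6, 0.5, 0.3]
gripper_width: 35.7
gripper_force: 43.4
```

Call:
move_arm(moves=[[0, 0, 0, 0], [0, 0, 0, 0], [0, 0, 0, 0], [0, 0, 0, 0], [0, 0, 0, 0]], claw=-0.075)

```text
time: 19.93
position: [537.1, 355.2, 155.1]
tool_rot: [-1.882, -2.515, 0.0]
ft_force: [0.1, 0.3, -0.7]
gripper_width: 39.3
gripper_force: 12.1
```

Call:
move_arm(moves=[[0, 0, 0.02, 0], [0, 0, 0.05, 0], [0, 0, 0.1, 0], [0, 0, 0.18, 0], [0, 0, 0.28, 0], [0, 0, 0.38, 0], [0, 0, 0.38, 0], [0, 0, 0.38, 0]])

```text
time: 20.6
position: [537.4, 355.4, 213.5]
tool_rot: [1.881, 2.515, 0.003]
ft_force: [0.6, -0.5, -1.9]
gripper_width: 39.8
gripper_force: 12.1
```

Run:
```python
from h import *
np.set_printoptions(precision=1,suppress=True)
T=read_camera('top');S=read_camera('side');o=arm.get_obs();p=o['position'];print(p,o['time'],o['gripper_width'],o['gripper_force'],o['ft_force'])
g=cv2.cvtColor(T['img'],6);print('pred stopper top',proj(T,[537.1,353.7,96]),proj(S[:] if 0 else S,[537.1,353.7,96]))
for ce,st,a,m in blobs((g>160).astype(np.uint8),88,245,118,280): print('top',ce,st,a,plane(T,*ce,96))
for ce,st,a,m in blobs((g<50).astype(np.uint8),88,245,118,280): print('dark',ce,st,a)
g=cv2.cvtColor(S['img'],6)
print(g[165:186,293])
```

```text
[536.9 355.1 211.6] 20.7 39.683633258580016 12.135304659605026 [-0.2 -0.2 -1.4]
pred stopper top [ 99.5 260.6] [292.7 174. ]
top [ 99.7 257.8] [ 91 245  23  28] 333 [541.6 353.7  96. ]
top [ 95.2 276.8] [ 93 273   7   7] 31 [510.6 359.1  96. ]
top [110.7 274. ] [103 272  15   4] 18 [515.4 334.2  96. ]
[107 104 106 105 104 105 117 145 160 159 140 111 101  98  99  92 121 120
 110 137 155]
```

The stopper is seated: its head face is where predicted and the black collar is hidden. Returning the tongs.

Call:
move_arm(moves=[[0, -0.1, 0, 0], [0, -0.25, 0, 0], [0, -0.42, 0, 0], [0, -0.6, 0, 0], [0, -0.8, 0, 0], [0, -1, 0, 0]])

```text
time: 21.2
position: [536.6, 203.9, 211.3]
tool_rot: [-1.881, -2.515, 0.002]
ft_force: [0.2, -0.2, -1.2]
gripper_width: 39.4
gripper_force: 12.1
```

Call:
move_arm(moves=[[0, -0.2, 0, 0], [0, -0.4, 0, 0], [0, -0.6, 0, 0], [0, -0.8, 0, 0], [0, -1, 0, 0]])

```text
time: 21.62
position: [536.6, 53.8, 211.5]
tool_rot: [-1.881, -2.515, 0.001]
ft_force: [0.4, 0.8, -0.6]
gripper_width: 39.8
gripper_force: 12.1
```

Call:
move_arm(moves=[[-0.05, -0.2, 0, -0.005], [-0.1, -0.4, 0, -0.005], [-0.15, -0.6, 0, -0.005], [-0.15, -0.75, 0, -0.005], [-0.15, -0.85, 0, -0.005], [-0.15, -0.897, 0, -0.005], [-0.15, -0.897, 0, -0.005], [-0.15, -0.897, 0, -0.005]])

```text
time: 22.28
position: [514.5, -78.9, 211.8]
tool_rot: [-1.901, -2.5, 0.0]
ft_force: [1.1, -0.6, -0.6]
gripper_width: 39.4
gripper_force: 12.1
```

Call:
move_arm(moves=[[0, 0, -0.1, 0], [0, 0, -0.2, 0], [0, 0, -0.3, 0], [0, 0, -0.4, 0], [0, 0, -0.5, 0], [0, 0, -0.58, 0], [0, 0, -0.58, 0], [0, 0, -0.58, 0]])

```text
time: 22.95
position: [514.5, -78.4, 125.1]
tool_rot: [-1.9, -2.501, 0.001]
ft_force: [0.4, 0.7, -1.0]
gripper_width: 39.5
gripper_force: 12.1
```

Run:
```python
from h import *
S=read_camera('side');o=arm.get_obs();p=o['position'];print(p,o['tool_rot'],o['time'],o['gripper_width'],o['gripper_force'],o['ft_force'])
A=cv2.resize(S['img'][220:320,250:350],None,fx=6,fy=6,interpolation=cv2.INTER_CUBIC)
for q in [(s1*20.5,s2*8) for s1 in(-1,1) for s2 in(-1,1)]:
    for c,k,z in(((p[0],p[1]),(0,0,255),p[2]-71.5),((514.6,-79.4),(0,255,0),46)):
        w=q if z<46.01 and 0 else q
        if k==(0,255,0): w=(np.sign(q[0])*31,np.sign(q[1])*11.5)
        P=np.array([c[0],c[1],z])+w[0]*np.array([.964,.267,0])+w[1]*np.array([.267,-.964,0]);u=(proj(S,P)-[250,220]+.5)*6
        cv2.circle(A,tuple(int(v) for v in u),2,k,-1)
cv2.imwrite('pics/c9.png',A)
```

```text
[514.87139996 -78.66501849 125.7806211 ] [1.90040850e+00 2.50134691e+00 2.56708112e-04] 23.0 39.69069530171254 12.089051306247711 [ 0.0271803  -0.26279878 -0.0427939 ]
```

Call:
move_arm(moves=[[0, -0.005, 0, 0], [0, -0.005, -0.03, 0], [0, -0.005, -0.06, 0], [0, -0.005, -0.08, 0], [0, -0.005, -0.1, 0], [0, -0.005, -0.1, 0]])

```text
time: 23.5
position: [514.3, -80.0, 109.5]
tool_rot: [-1.901, -2.5, 0.001]
ft_force: [0.3, -0.7, -0.8]
gripper_width: 39.8
gripper_force: 12.1
```

Call:
move_arm(moves=[[0, 0, -0.04, 0], [0, 0, -0.08, 0], [0, 0, -0.12, 0], [0, 0, -0.15, 0], [0, 0, -0.18, 0], [0, 0, -0.18, 0]])

```text
time: 24.0
position: [514.2, -80.0, 82.2]
tool_rot: [-1.901, -2.499, 0.001]
ft_force: [-0.6, -0.2, -1.0]
gripper_width: 39.5
gripper_force: 12.1
```

Call:
move_arm(moves=[[0, 0, -0.01, 0], [0, 0, -0.02, 0], [0, 0, -0.024, 0], [0, 0, -0.024, 0], [0, 0, -0.024, 0]])

```text
time: 24.42
position: [514.7, -80.1, 79.8]
tool_rot: [1.902, 2.501, 0.0]
ft_force: [0.8, -0.5, -0.4]
gripper_width: 39.5
gripper_force: 12.1
```

Call:
move_arm(moves=[[0, 0, -0.006, 0], [0, 0, -0.01, 0], [0, 0, -0.01, 0], [0, 0, -0.01, 0]])

```text
time: 24.75
position: [514.6, -80.1, 78.2]
tool_rot: [-1.902, -2.501, 0.0]
ft_force: [0.6, -0.5, -1.5]
gripper_width: 39.6
gripper_force: 12.1
```

Call:
move_arm(moves=[[0, 0, -0.005, 0], [0, 0, -0.005, 0], [0, 0, -0.005, 0]])

```text
time: 25.0
position: [514.8, -80.1, 77.6]
tool_rot: [1.901, 2.5, 0.0]
ft_force: [0.6, 0.1, 2.2]
gripper_width: 39.6
gripper_force: 11.5
```

Floor contact comes at TCP z = 77.6, the same as at pickup. Releasing in steps and withdrawing straight up.

Call:
move_arm(moves=[[0, 0, 0, 0], [0, 0, 0, 0], [0, 0, 0, 0], [0, 0, 0, 0]], claw=0.0)

```text
time: 25.33
position: [514.6, -80.1, 77.4]
tool_rot: [-1.902, -2.501, 0.0]
ft_force: [0.6, -0.4, -0.8]
gripper_width: 42.4
gripper_force: 0.0
```

Call:
move_arm(moves=[[0, 0, 0, 0], [0, 0, 0, 0], [0, 0, 0, 0], [0, 0, 0, 0], [0, 0, 0, 0], [0, 0, 0, 0], [0, 0, 0, 0], [0, 0, 0, 0]], claw=1)

```text
time: 26.0
position: [514.6, -80.1, 77.4]
tool_rot: [1.902, 2.501, -0.0]
ft_force: [0.5, 0.2, 0.4]
gripper_width: 85.5
gripper_force: 0.0
```

Call:
move_arm(moves=[[0, 0, 0.05, 0], [0, 0, 0.15, 0], [0, 0, 0.3, 0], [0, 0, 0.5, 0], [0, 0, 0.7, 0], [0, 0, 0.9, 0], [0, 0, 1, 0], [0, 0, 1, 0]])

```text
time: 26.67
position: [515.7, -80.3, 231.8]
tool_rot: [1.898, 2.496, 0.004]
ft_force: [-0.3, 0.2, 0.1]
gripper_width: 85.5
gripper_force: 0.0
```

Call:
move_arm(moves=[[-0.3, 0, 0.1, 0], [-0.6, 0, 0.2, 0], [-0.9, 0, 0.2, 0], [-1, 0, 0.2, 0], [-1, 0, 0.2, 0], [-1, 0, 0.2, 0], [-1, 0, 0.2, 0], [-1, 0, 0.2, 0]])

```text
time: 27.33
position: [365.2, -80.1, 257.1]
tool_rot: [-1.901, -2.5, 0.0]
ft_force: [-0.3, -1.1, -0.8]
gripper_width: 85.5
gripper_force: 0.0
```

Run:
```python
from h import *
np.set_printoptions(precision=1,suppress=True)
T=read_camera('top');S=read_camera('side');o=arm.get_obs();print(o['position'],o['time'],o['ft_force'],abs(o['joint_velocities']).max())
g=cv2.cvtColor(T['img'],6);sg=cv2.cvtColor(S['img'],6)
for ce,st,a,m in blobs((g<70).astype(np.uint8),345,255,385,305,8): print('hinge/slot',ce,st,a,plane(T,*ce,127))
for ce,st,a,m in blobs((sg<45).astype(np.uint8),285,235,310,260,8): print('side hinge',ce,st,a)
for n,c in(('top',T),('side',S)):
    d=cv2.absdiff(cv2.imread(f'pics/{n}0.png'),c['img']).max(2)
    for r,b in (('stand',(325,240,395,320) if n=='top' else(265,235,335,315)),('rack',(405,245,500,302) if n=='top' else (280,300,350,390)),('flask',(85,245,120,290) if n=='top' else (275,165,310,205))):
        print(n,r,(d[b[1]:b[3],b[0]:b[2]]>40).sum())
for ce,st,a,m in blobs((g>160).astype(np.uint8),88,250,110,272): print('head',ce,st,a)
```

```text
[365.1 -80.1 257. ] 27.4333 [ 0.1  0.3 -1. ] 0.004135442317734864
hinge/slot [367.6 274.9] [362 270  13  11] 103 [514.9 -79.5 127. ]
hinge/slot [367.4 290.2] [361 288  13   6] 32 [491.3 -79.  127. ]
side hinge [297.9 246.7] [295 244   6   6] 25
top stand 14
top rack 116
top flask 239
side stand 0
side rack 56
side flask 76
head [ 99.  260.2] [ 91 250  19  22] 268
```

The tongs' hinge is back at its original pixels in both views, the stopper is seated and everything is still. Handing in.

```bash
python3 -c "
from station import arm
print(arm.job_done())"
```

```text
the job is handed in; nothing more can be done
None
```

The job is handed in, but no verdict came back: the middle stopper is seated in the open flask with the collar fully down after about 0.75 s of pressing near 16 N, and the tongs stand upright in their stand again.

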